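# Find the dragging pump rotor by hand

### The arm

A 6-joint arm with a two-finger parallel gripper is mounted at the origin on the work surface. World frame = base frame: x ahead of the robot, y to its left, z up, the work surface at z = 0. Lengths are in m, angles in degrees, forces in N, time in s.
With the tool pointing down it reaches from about 0.375 to 0.825 m from the base axis. Payload 5.5 kg.
Tool frame: the origin (TCP) lies between the finger pads; the fingertips stand 11 mm ahead of it and the grasp point (between the pads) lies 8 mm behind it; z points along the fingers, y is the direction in which the jaws open and shut (so a half turn about z gives the same grasp; the last joint's range is limited). The gripper opens to 85 mm and grips with 20 to 120 N. Pads are 22 mm wide; open, the fingers measure 114 mm over their backs; the gripper's body (76 mm by 85 mm) begins 54 mm behind the grasp point. The pads swing forward as they close: fully open they stand 13 mm farther back than shut.
Start: joints at [-71.047, 17.962, -2.699, 69.339, 0, 90], TCP at [0.195, -0.567, 0.242] pointing down, gripper open.
Joint ranges: [-152.73, 152.73], [-39.44, 99.34], [-58.76, 71.6], [-118.89, 123.64], [-81.53, 83.1], [-180, 180]. Speed limits (degrees/s): [136.94, 136.94, 172.46, 180, 180, 180].

### API

Orientations are given as [roll, pitch, yaw] about the fixed x, y, z axes, in that order (R = Rz(yaw) Ry(pitch) Rx(roll)).
In Python, from bench import r gives the robot as it stands.
- The arm moves only by the tool servo_tool, never from a script. Its arguments are lists of equal length, an entry for each row: "dp": the shift along the tool's x, y, z in mm, a list of three; "turn": the turn, a rotation vector about the tool's x, y, z in degrees, a list of three. A call has 1 to 8 rows; each row shifts and turns the pose as measured when the row begins, along the tool's axes as they then stand; what a row does not reach is not made up. A row lasts 1/8 s, in which the tool goes at most 62.5 mm and 10.7 degrees, less where a joint would pass 70% of its speed; a pose out of reach is approached as far as the arm can. A call is refused whole if a number of a shift passes 62.5 or a number of a turn 10.7, either way. A call with a gripper value outside its range is refused whole. "claw" is the opening, from 0 (shut) to 1 (fully open), set as the call begins (left out, the last holds). The fingers move at their own pace and stop on an object; "newtons" is the grip in N (left out, the last holds). Time passes only in rows, so rows that do not move let the fingers close. It gives the time, the measured TCP pose, the force and the opening at its end, in the units of the state.
- r.get_obs(): the state, without advancing time (a new reading comes with each control period).
- r.snapshot(name): name is "scene" or "top" or "wrist"; returns (picture, depth): 400x640x3 uint8, blue, green, red; 400x640 float32, m along the optical axis (not along the pixel's ray), 0 where there is no reading.
- r.get_calibration(name): a dict with "fov_y" (degrees; the focal length in pixels is half the picture's height over the tangent of half this angle, whatever the lens; pixels are square), "cx", "cy" (the principal point, pixels), "k1" (the pictures are not rectified: a ray, as slopes to the right and down, at radius r is drawn at 1 + k1 r^2 times it, then the intrinsics apply), "rvec" (rotation vector, rad) and "tvec" (3), from world to camera coordinates, as OpenCV has them; the wrist camera has in their place "tool_from_camera" (4x4, takes a point from camera to tool coordinates, whose origin is the TCP and whose axes are the flange's). Camera axes: x right, y down, z forward; pixel columns grow to the right and rows downward; lengths in m; the calibration is good to about 2 mm. A picture is of the moment at which its call begins: read the wrist's pose just before it. get_calibration takes no time and is no camera call.
- r.close_job(): hands the job in, once; it reports no verdict.
The state is a dict: "clock": time; "q": joint angles; "qd": joint speeds; "tau": joint torques, N m; "tool_pos": TCP position; "tool_rot": TCP orientation; "wrist_force": force on the tool from outside, world axes, zero at the start; "moment": the same for the moment, N m; "grip_width": finger opening in m.
Only numpy, scipy, OpenCV 4.12 (cv2) and the standard library are available. Lean on these libraries where they do the work, as an engineer would, in place of code of your own. Each camera call takes 0.05 s, during which the arm holds its last target.

### The job

One of the four pump rotors in the long rack has a dragging bearing; they all look alike. Leaving them in the rack, gently turn every rotor by its crank knob, one way only, by at least an eighth of a turn and feel its resistance, then lift out the one that drags and set it gently upright in the round hole of the square repair stand, fully seated. Leave the three free-running rotors in the rack and don't disturb the other things on the desk.

Things in the scene. Friction and masses are not known exactly. Their poses are not given: they have to be found in the camera images.
- rack: fixed long aluminium bar, 85 x 430 x 32 mm, flat on the desk. Origin at the centre of its underside; y along its length, z up. Four square sockets in a row along y at 112 mm pitch, 17 mm square and 28 mm deep, each holding one rotor whose collar rests on the bar's top. In a socket a rotor's axle cannot turn, but for some 0.07 rad of play either way.
- socket_1 (a point): centre of the mouth of square socket 1 (rack y = +168 mm), in the bar's top face, 32 mm above the desk; axes as the rack. A rotor stands here, its axis upright and within 1 mm of this point. All four rotors look alike: a white disc of 54 mm diameter, its faces 5 and 31 mm above this point. On top a black crank knob, 10 mm thick, stands 26 mm tall, 19 mm off the axis; at the start on the rack's +x side, within 0.1 rad.
- socket_2 (a point): centre of the mouth of square socket 2 (rack y = +56 mm), in the bar's top face, 32 mm above the desk; axes as the rack. A rotor stands here, its axis upright and within 1 mm of this point. Below each rotor's disc is a steel collar (33 mm diameter) and a 16 mm square stub axle, 22.6 mm across corners, its foot tapered to 11 mm square, reaching 25 mm below the collar.
- socket_3 (a point): centre of the mouth of square socket 3 (rack y = -56 mm), in the bar's top face, 32 mm above the desk; axes as the rack. A rotor stands here, its axis upright and within 1 mm of this point. The disc with its knob turns on its axle without limit, either way, and stays where it is left. Three rotors yield at under 1.5 N pushed at the knob square to the crank, the dragging one only at about 10 N; it may be in any socket.
- socket_4 (a point): centre of the mouth of square socket 4 (rack y = -168 mm), in the bar's top face, 32 mm above the desk; axes as the rack. A rotor stands here, its axis upright and within 1 mm of this point. Each rotor weighs about 210 g and lifts straight up out of its socket by 25 mm.
- stand: fixed square dark steel repair stand, 100 x 100 x 32 mm, flat on the desk, apart from the rack. Origin at the centre of its underside, z up.
- stand_hole (a point): centre of the mouth of the stand's round hole, 32 mm above the desk: 25 mm diameter, 28 mm deep, 2 mm chamfer. A rotor's square stub axle enters it at any yaw; seated, the rotor's collar rests on the stand and the lower face of its disc is 5 mm above this point.
Mind the look-alikes: they are no part of the job. Several things look just like the stand: the one meant starts nearest to the robot's base.

How it is judged (in metres and radians):
On the way:
1. each of the four rotors has been turned on its axle to more than 0.4 rad from the rack's +x direction, all of them still in their sockets ((value of joint spin_a above 0.4 rad or value of joint spin_a below -0.4 rad) and (value of joint spin_b above 0.4 rad or value of joint spin_b below -0.4 rad) and (value of joint spin_c above 0.4 rad or value of joint spin_c below -0.4 rad) and (value of joint spin_d above 0.4 rad or value of joint spin_d below -0.4 rad) and distance of each of rotor_a, rotor_b, rotor_c, rotor_d from where it was at the start of the episode below 0.006 m), for 0.2 s.
At the end, for the whole second after the job is handed in: The dragging rotor sits upright (within 4 degrees) in the stand's round hole, centred within 4 mm, its collar down on the stand within 3 mm, released and still; the three free-running rotors are still in their own sockets, moved less than 6 mm (horizontal distance between rotor_b and stand_hole below 0.004 m and z of rotor_b in the frame of stand_hole between -0.003 and 0.003 m and angle between rotor_b's own z axis and vertical below 0.07 rad and linear speed of each of rotor_b, rotor_a, rotor_c, rotor_d below 0.02 m/s and distance of each of rotor_a, rotor_c, rotor_d from where it was at the start of the episode below 0.006 m); the robot touches nothing.
It fails at once if a crank knob is pushed with more than 25 N (contact force between the fingers and spin_a_c1 above 25 N or contact force between the fingers and spin_b_c1 above 25 N or contact force between the fingers and spin_c_c1 above 25 N or contact force between the fingers and spin_d_c1 above 25 N).
It fails at once if a free-running rotor is lifted out of its socket (moved more than 12 mm) (distance of any of rotor_a, rotor_c, rotor_d from where it was at the start of the episode above 0.012 m).
It fails at once if the stand is pressed or struck with more than 35 N (contact force between stand and anything else above 35 N).
It fails at once if the gripper presses on the rack with more than 35 N (contact force between rack and the fingers above 35 N).
It fails at once if something else on the desk is moved more than 20 mm (distance of any of screwdriver, wrench, mug, oil, guard, washer, tin from where it was at the start of the episode above 0.02 m).
It also fails if it takes over 67 s, if anything falls off the work surface, if the arm or the gripper's body presses on something with over 40 N, if the wrist force passes 120 N, or if a joint passes its speed limit or range.

## Working session

There is one attempt and no reset: what is moved stays moved. The work goes in short steps, Python scripts to look and compute and a tool call to move; the robot and the scene stay as the last step left them, time stands still between calls to the robot, and variables do not carry over. Pictures are saved under pics/ and viewed, and the job is handed in when it is done.

Besides the shell and the picture viewer there is one more tool, called as name(argument=value, ...) on one line, values as JSON. servo_tool: Moves the arm, as the interface text tells. Its arguments: {"type":"object","properties":{"dp":{"type":"array"},"turn":{"type":"array"},"claw":{"type":"number"},"newtons":{"type":"number"}},"required":["dp","turn"]}

```bash
ls; mkdir -p pics; python3 - <<'E'
from bench import r
import cv2,json
o=r.get_obs();print(o)
for n in("scene","top"):
    p,d=r.snapshot(n);cv2.imwrite(f"pics/{n}0.png",p);import numpy as np;np.save(f"{n}0.npy",d)
    print(n,r.get_calibration(n))
print(r.get_calibration("wrist"))
E
```

```text
pics
{'clock': 0.0, 'q': array([-7.10479137e+01,  1.80052255e+01, -2.75410461e+00,  6.93385440e+01,
        1.03782656e-03,  9.00001624e+01]), 'qd': array([ 0.02078084, -0.05993409,  0.10507158, -0.00047341, -0.01317548,
        0.03371335]), 'tau': array([-1.14686018e-04, -5.39589214e+01,  3.39750123e+01,  1.93221134e-02,
        4.23769836e-05, -1.50494891e-06]), 'tool_pos': array([ 0.19469341, -0.56695267,  0.24142466]), 'tool_rot': array([-1.79902126e+02, -1.03754755e-03,  1.89519221e+01]), 'wrist_force': array([ 0.67492595,  0.28166581, -0.00826826]), 'moment': array([0.0328828 , 0.02795854, 0.00519994]), 'grip_width': 0.08550277810441333}
scene {'fov_y': 52.59187802721778, 'cx': 324.59164483033425, 'cy': 205.50982418350105, 'k1': -0.10020292874425879, 'rvec': array([ 2.13411435,  1.17041767, -0.46356926]), 'tvec': array([-0.42718513, -0.23888643,  1.25361281])}
top {'fov_y': 55.51432393297836, 'cx': 323.65439390746076, 'cy': 199.6077720353328, 'k1': -0.0037310198341722663, 'rvec': array([ 2.18278504, -2.15237439,  0.15737576]), 'tvec': array([0.14438298, 0.53398603, 0.87344742])}
{'fov_y': 58.56489909936978, 'cx': 315.70103841707436, 'cy': 193.44780792127338, 'k1': -0.030244722697371124, 'tool_from_camera': array([[-1.25905059e-03, -9.65859666e-01, -2.59062774e-01,
         6.57412714e-02],
       [ 9.99998834e-01, -9.92154639e-04, -1.16098104e-03,
        -4.17608990e-04],
       [ 8.64314429e-04, -2.59063933e-01,  9.65859789e-01,
        -1.32147522e-01],
       [ 0.00000000e+00,  0.00000000e+00,  0.00000000e+00,
         1.00000000e+00]])}
```

View pics/scene0.png

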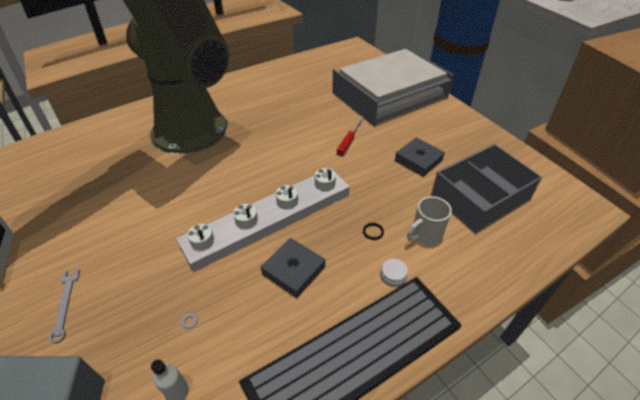

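View pics/top0.png

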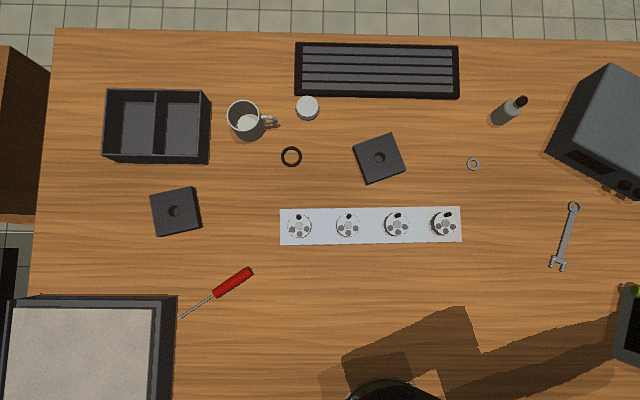

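The scene shows the rack with four rotors and two stand-like blocks. In the top view the rack is at about (370,225) and the blocks are at (379,158) and (175,211). The knobs are on the side away from the base. Next I'll measure positions.

```bash
cat > h.py <<'E'
import numpy as np,cv2
from bench import r
from scipy.spatial.transform import Rotation as R
def K(c):
    f=200/np.tan(np.radians(c['fov_y']/2));return f
def pose(c,obs=None):
    if 'rvec' in c:
        Rm=cv2.Rodrigues(np.array(c['rvec']))[0];t=np.array(c['tvec']);return Rm.T,-Rm.T@t
    T=c['tool_from_camera'];Rt=R.from_euler('xyz',obs['tool_rot'],degrees=True).as_matrix()
    return Rt@T[:3,:3],Rt@T[:3,3]+obs['tool_pos']
def ray(c,px,obs=None):
    f=K(c);px=np.atleast_2d(np.array(px,float));s=(px-[c['cx'],c['cy']])/f
    u=s.copy()
    for _ in range(20): u=s/(1+c['k1']*(u**2).sum(1,keepdims=True))
    d=np.c_[u,np.ones(len(u))];Rm,o=pose(c,obs);return o,d@Rm.T
def plane(c,px,z,obs=None):
    o,d=ray(c,px,obs);return o+d*((z-o[2])/d[:,2])[:,None]
def proj(c,P,obs=None):
    Rm,o=pose(c,obs);q=(np.atleast_2d(P)-o)@Rm;u=q[:,:2]/q[:,2:];return u*(1+c['k1']*(u**2).sum(1,keepdims=True))*K(c)+[c['cx'],c['cy']]
E
python3 - <<'E'
from h import *
for n in("top",):
    c=r.get_calibration(n);p=cv2.imread(f"pics/{n}0.png")
    big=cv2.resize(p[170:270,250:490],None,fx=3.3,fy=3.3,interpolation=cv2.INTER_CUBIC);cv2.imwrite("pics/crop1.png",big)
    hsv=cv2.cvtColor(p,cv2.COLOR_BGR2HSV)
    # rack
    m=((hsv[...,1]<50)&(hsv[...,2]>140)).astype(np.uint8)*255
    m=cv2.morphologyEx(m,cv2.MORPH_CLOSE,np.ones((9,9)))
    for k in cv2.findContours(m,0,2)[0]:
        if cv2.contourArea(k)>1500:
            rr=cv2.minAreaRect(k);b=cv2.boxPoints(rr);w=plane(c,b,.032);print('light',rr,w[:,:2].round(4).tolist(),w.mean(0))
    m=((hsv[...,2]<95)&(hsv[...,1]<90)).astype(np.uint8)*255
    m=cv2.morphologyEx(m,cv2.MORPH_CLOSE,np.ones((3,3)))
    for k in cv2.findContours(m,0,2)[0]:
        a=cv2.contourArea(k)
        if 800<a<8000:
            rr=cv2.minAreaRect(k);b=cv2.boxPoints(rr);w=plane(c,b,.032);print('dark',a,rr,w[:,:2].round(4).tolist(),w.mean(0))
    print(plane(c,[[379.5,158],[174.5,211.5]],.032))
E
```

```text
light ((75.46859741210938, 354.0483703613281), (150.2772979736328, 91.23536682128906), 0.5070290565490723) [[0.0784, 0.8592], [0.274, 0.8796], [0.2746, 0.5419], [0.0779, 0.5305]] [0.17620403 0.70279728 0.032     ]
light ((370.2309265136719, 225.16261291503906), (36.047088623046875, 181.09494018554688), 88.99491119384766) [[0.5085, 0.2564], [0.5225, -0.176], [0.4367, -0.1748], [0.4238, 0.2526]] [0.47287725 0.03955554 0.032     ]
light ((319.5, 35.0), (70.0, 639.0), 90.0) [[1.0229, 0.9687], [1.0689, -0.6638], [0.8761, -0.6456], [0.8387, 0.9468]] [0.95163906 0.15153769 0.032     ]
dark 1375.0 ((625.0, 326.5), (81.0, 28.0), 90.0) [[0.337, -0.5285], [0.3376, -0.5961], [0.1544, -0.5797], [0.1542, -0.5138]] [ 0.24580679 -0.55453098  0.032     ]
dark 6633.0 ((88.0, 311.0), (176.0, 176.0), 0.0) [[0.0784, 0.8591], [0.4655, 0.9032], [0.4713, 0.4971], [0.081, 0.4739]] [0.27404578 0.68331453 0.032     ]
dark 1895.5 ((174.96751403808594, 211.050537109375), (42.995758056640625, 47.244354248046875), 77.73522186279297) [[0.5362, 0.5682], [0.5619, 0.4613], [0.4627, 0.4346], [0.4379, 0.5403]] [0.49968647 0.5010993  0.032     ]
dark 1675.0 ((378.66436767578125, 157.93836975097656), (42.01777267456055, 42.485939025878906), 69.44395446777344) [[0.6646, 0.0862], [0.7038, -0.0111], [0.6066, -0.0459], [0.5685, 0.0505]] [0.63586654 0.01992467 0.032     ]
dark 1058.5 ((248.1923065185547, 122.4615478515625), (46.317466735839844, 34.94611358642578), 33.6900634765625) [[0.7123, 0.4075], [0.7868, 0.3636], [0.7236, 0.2676], [0.6502, 0.3122]] [0.71820958 0.3377168  0.032     ]
dark 7524.5 ((155.5395965576172, 126.13914489746094), (108.08191680908203, 74.19597625732422), 1.2188751697540283) [[0.6136, 0.6837], [0.7981, 0.6955], [0.7978, 0.4331], [0.6125, 0.4277]] [0.70551761 0.56000016 0.032     ]
[[0.6353808  0.01797247 0.032     ]
 [0.49825365 0.50217625 0.032     ]]
```

View pics/crop1.png

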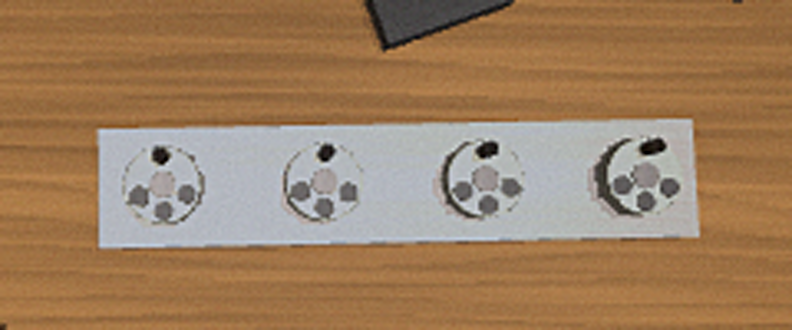

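```bash
python3 - <<'E'
from h import *
c=r.get_calibration("top")
px=np.array([(162,184),(324,181),(486,178),(646,175)])/3.3+[250,170]
print(plane(c,px,.063)[:,:2].round(4))
a=np.radians(1.85);C=np.array([.4729,.0396])
S=[C+y*np.array([-np.sin(a),np.cos(a)]) for y in(.168,.056,-.056,-.168)];print(np.round(S,4))
c=r.get_calibration("scene");p=cv2.imread("pics/scene0.png")
P=[[*s,.063] for s in S]+[[*s,.032] for s in S]+[[.6356,.019,.032]]
q=proj(c,P)
for s in q: cv2.circle(p,tuple(int(v) for v in s.round()),1,(0,0,255),-1)
cv2.imwrite("pics/crop2.png",cv2.resize(p[150:310,160:370],None,fx=3.6,fy=3.6,interpolation=cv2.INTER_CUBIC))
E
```

```text
[[ 0.4672  0.2076]
 [ 0.4708  0.0958]
 [ 0.4745 -0.0167]
 [ 0.4781 -0.1287]]
[[ 0.4675  0.2075]
 [ 0.4711  0.0956]
 [ 0.4747 -0.0164]
 [ 0.4783 -0.1283]]
```

View pics/crop2.png

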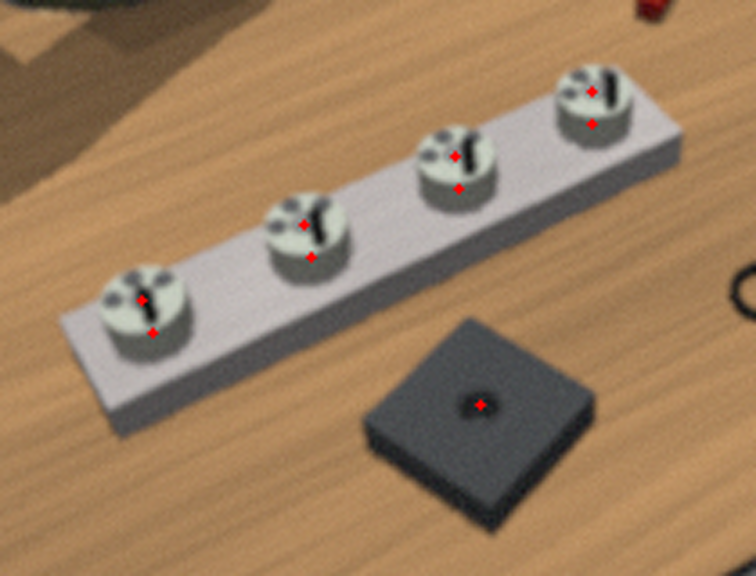

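Top and scene views agree: all the points project onto the hubs and the hole. Moving over rotor 4 with a small jaw gap.

servo_tool(dp=[[0, 0, 0], [0, 0, 0], [40, -53, 0], [40, -53, 0], [40, -53, 0], [40, -53, 0], [40, -53, 0], [40, -53, 0]], turn=[[0, 0, 8.5], [0, 0, 8.5], [0, 0, 0], [0, 0, 0], [0, 0, 0], [0, 0, 0], [0, 0, 0], [0, 0, 0]], claw=0.28)

```text
clock: 1.1
tool_pos: [0.4141, -0.2603, 0.2387]
tool_rot: [-179.7, 0.1, 0.8]
wrist_force: [0.6, -1.2, -0.0]
grip_width: 0.0238
```

servo_tool(dp=[[21, -33, 25], [21, -33, 25], [21, -33, 25], [21, -33, 25], [0, 0, 0]], turn=[[0, 0, 0], [0, 0, 0], [0, 0, 0], [0, 0, 0], [0, 0, -1]])

```text
clock: 1.72
tool_pos: [0.4993, -0.1183, 0.1358]
tool_rot: [-179.7, 0.1, 2.3]
wrist_force: [-0.4, -0.3, -0.5]
grip_width: 0.0237
```

```bash
python3 - <<'E'
from h import *
o=r.get_obs();print(o['tool_pos'],o['tool_rot'],o['wrist_force'],o['q'])
p,d=r.snapshot("wrist");cv2.imwrite("pics/w1.png",p)
c=r.get_calibration("wrist")
S=[(.4675,.2075),(.4711,.0956),(.4747,-.0164),(.4783,-.1283)]
print(proj(c,[[*s,.063] for s in S]+[[s[0]+.019,s[1]+.0006,.089] for s in S],o).round())
E
```

```text
[ 0.49930557 -0.11825922  0.13583839] [-1.79722446e+02  1.08712359e-01  2.28715021e+00] [-0.43805535 -0.27131618 -0.47911182] [-13.47294275  12.86890838 -23.93591589  53.37518799   0.23759262
 164.23979712]
[[-173.  236.]
 [ -19.  239.]
 [ 153.  241.]
 [ 332.  243.]
 [-237.  222.]
 [ -68.  225.]
 [ 127.  227.]
 [ 335.  229.]]
```

View pics/w1.png

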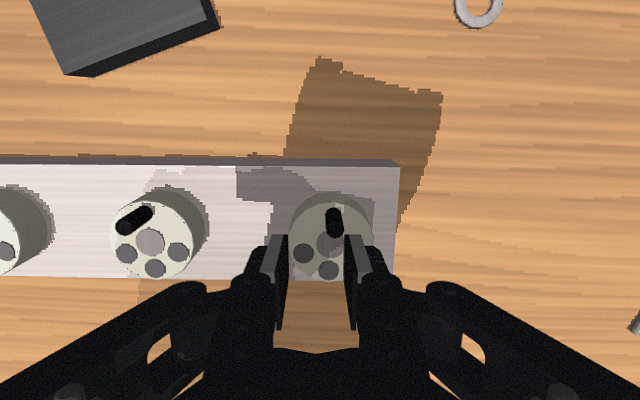

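The wrist view shows knob 4 at (334,222), where I predicted it, slightly right of centre between the jaws. The last joint has room only for counter-clockwise turns, so I'll use that direction for all four. Centring on the knob and descending.

servo_tool(dp=[[-2, 9, 0], [0, 0, 0], [0, 0, 18], [0, 0, 18], [0, 0, 18], [0, 0, 0]], turn=[[0, 0, 0], [0, 0, 0], [0, 0, 0], [0, 0, 0], [0, 0, 0], [0, 0, 0]])

```text
clock: 2.52
tool_pos: [0.4981, -0.1357, 0.0861]
tool_rot: [-180.0, -0.3, 1.7]
wrist_force: [-0.4, 1.5, -0.0]
grip_width: 0.0239
```

```bash
cat > w.py <<'E'
import sys
from h import *
o=r.get_obs();print(o['tool_pos'].round(4),o['tool_rot'].round(1),o['wrist_force'].round(2),o['q'].round(1),o['clock'])
p,d=r.snapshot("wrist");cv2.imwrite(f"pics/{sys.argv[1]}.png",p)
E
python3 w.py w2
```

```text
[ 0.4981 -0.1357  0.0861] [-180.    -0.3    1.7] [-0.35  1.52 -0.01] [-1.53e+01  1.57e+01 -2.76e+01  4.65e+01  1.00e-01  1.63e+02] 2.525
```

View pics/w2.png

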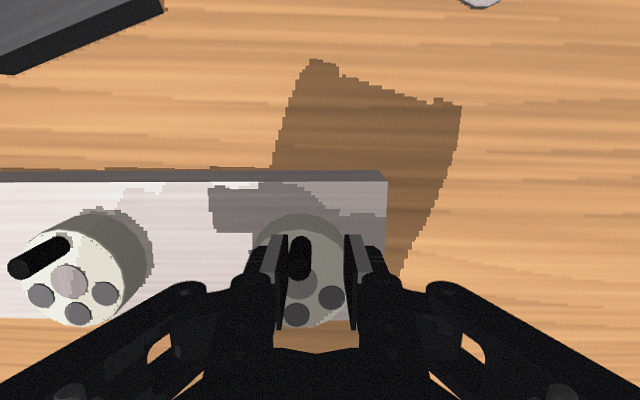

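servo_tool(dp=[[0, -4, 4], [0, -4, 4], [0, -2, 0], [0, 0, 0]], turn=[[0, 0, 0], [0, 0, 0], [0, 0, 0], [0, 0, 0]])

```text
clock: 3.08
tool_pos: [0.5003, -0.126, 0.081]
tool_rot: [180.0, -0.6, 1.6]
wrist_force: [0.1, -0.1, 0.5]
grip_width: 0.0242
```

servo_tool(dp=[[0, -3, 0], [-0.5, -3, 0], [-1, -3, 0], [-1, -3, 0], [-1, -3, 0]], turn=[[0, 0, 0], [0, 0, -8], [0, 0, -8], [0, 0, -8], [0, 0, -8]])

```text
clock: 3.7
tool_pos: [0.4944, -0.1124, 0.0814]
tool_rot: [179.5, -0.5, 34.7]
wrist_force: [0.7, -1.5, -0.9]
grip_width: 0.024
```

```bash
python3 w.py w3
```

```text
[ 0.4944 -0.1124  0.0814] [179.5  -0.5  34.7] [ 0.71 -1.47 -0.89] [-12.8  14.8 -29.5  45.   -0.  132.5] 3.7
```

View pics/w3.png

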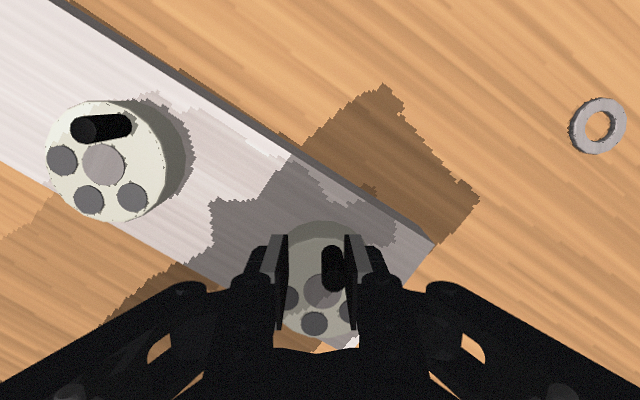

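The knob is against the right pad at (332,265) and following at about 30° with roughly 1.5 N, so it runs free so far. Continuing past an eighth of a turn.

servo_tool(dp=[[-1, -3, 0], [-1, -3, 0], [-1, -3, 0], [-1, -3, 0], [0, 0, 0]], turn=[[0, 0, -8], [0, 0, -8], [0, 0, -8], [0, 0, -8], [0, 0, 0]])

```text
clock: 4.38
tool_pos: [0.4841, -0.1072, 0.0818]
tool_rot: [179.2, -0.1, 67.3]
wrist_force: [-0.6, 0.2, -0.3]
grip_width: 0.0235
```

```bash
python3 w.py w4
```

```text
[ 0.4841 -0.1072  0.0818] [ 1.792e+02 -1.000e-01  6.730e+01] [-0.65  0.17 -0.31] [-1.240e+01  1.360e+01 -3.110e+01  4.450e+01 -1.000e-01  1.003e+02] 4.375
```

View pics/w4.png

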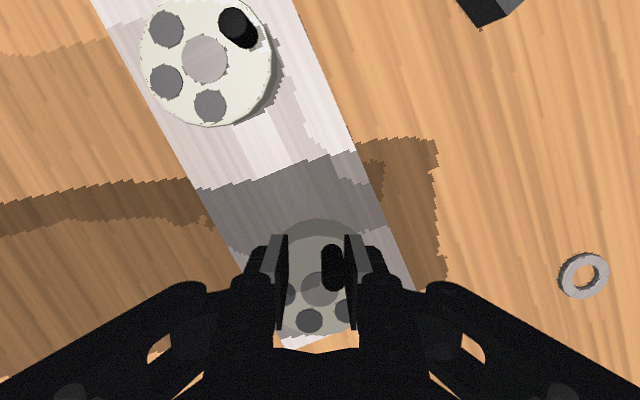

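Rotor 4 runs free: about 65° at about 1 N. On to rotor 3.

servo_tool(dp=[[0, 0, -18], [0, 0, -18], [0, 0, -10], [0, 0, 0], [0, 0, 0], [0, 0, 0], [0, 0, 0], [0, 0, 0]], turn=[[0, 0, 0], [0, 0, 0], [0, 0, 10], [0, 0, 10], [0, 0, 10], [0, 0, 10], [0, 0, 10], [0, 0, 8]])

```text
clock: 5.42
tool_pos: [0.4842, -0.1065, 0.1296]
tool_rot: [179.8, -0.8, 5.6]
wrist_force: [-0.1, -0.3, 0.2]
grip_width: 0.024
```

servo_tool(dp=[[5, -24, 0], [5, -24, 0], [5, -24, 0], [2, -10, 0], [0, 0, 0], [0, 0, 0]], turn=[[0, 0, 0], [0, 0, 0], [0, 0, 0], [0, 0, 0], [0, 0, 0], [0, 0, 0]])

```text
clock: 6.18
tool_pos: [0.4942, -0.022, 0.1295]
tool_rot: [179.7, -0.7, 4.6]
wrist_force: [-0.0, 0.0, -0.5]
grip_width: 0.024
```

servo_tool(dp=[[0, -4, 0], [0, -3, 0], [0, 0, 0], [0, 0, 14], [0, 0, 16], [0, 0, 14], [0, 0, 0]], turn=[[0, 0, 0], [0, 0, 0], [0, 0, 0], [0, 0, 0], [0, 0, 0], [0, 0, 0], [0, 0, 0]])

```text
clock: 7.05
tool_pos: [0.4933, -0.0163, 0.0819]
tool_rot: [179.7, -0.7, 4.4]
wrist_force: [-0.7, -0.2, -0.2]
grip_width: 0.0238
```

servo_tool(dp=[[0, -3, 0], [0, -3, 0], [-1, -3, 0], [-1, -3, 0], [-1, -3, 0]], turn=[[0, 0, 0], [0, 0, 0], [0, 0, -8], [0, 0, -8], [0, 0, -8]])

```text
clock: 7.68
tool_pos: [0.4892, -0.0036, 0.0834]
tool_rot: [179.1, -0.5, 29.1]
wrist_force: [0.0, -9.9, -2.5]
grip_width: 0.0243
```

```bash
python3 w.py w5
```

```text
[ 0.4892 -0.0036  0.0834] [179.1  -0.5  29.1] [ 0.04 -9.9  -2.47] [-1.000e-01  1.280e+01 -3.190e+01  4.450e+01 -6.000e-01  1.509e+02] 7.675
```

View pics/w5.png

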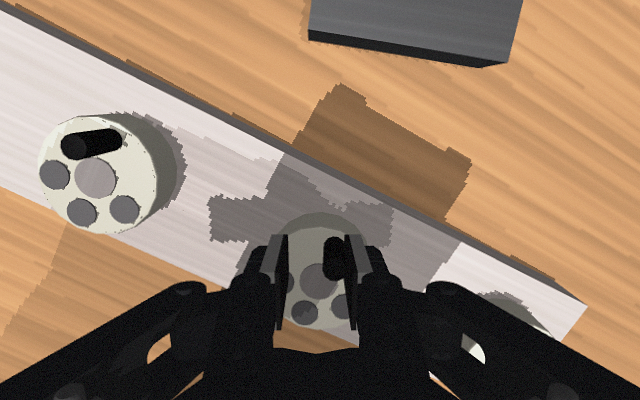

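Rotor 3 gives about 10 N, so it drags. Its knob at (333,258) is following the right pad. Continuing its turn.

servo_tool(dp=[[-1, -3, 0], [-1, -3, 0], [-1, -3, 0], [-1, -3, 0]], turn=[[0, 0, -8], [0, 0, -8], [0, 0, -8], [0, 0, -8]])

```text
clock: 8.22
tool_pos: [0.4832, -0.0066, 0.0854]
tool_rot: [177.8, 1.1, 62.0]
wrist_force: [4.0, -5.8, -2.6]
grip_width: 0.0238
```

```bash
python3 w.py w6
```

```text
[ 0.4832 -0.0066  0.0854] [177.8   1.1  62. ] [ 3.97 -5.76 -2.58] [  0.5  11.7 -33.1  43.8  -2.  118.4] 8.225
```

View pics/w6.png

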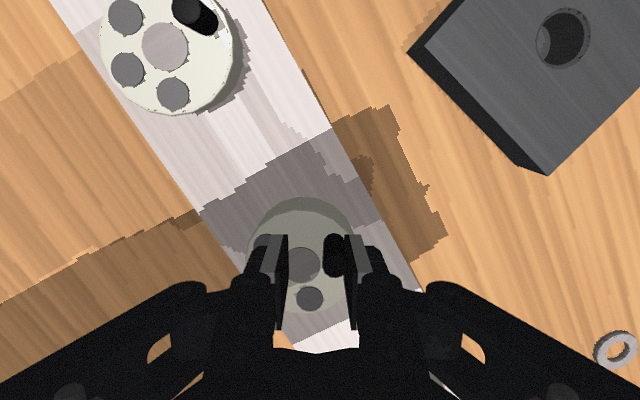

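servo_tool(dp=[[1, -4, 0], [1, -5, 0]], turn=[[0, 0, 0], [0, 0, 0]])

```text
clock: 8.52
tool_pos: [0.4821, -0.0042, 0.0877]
tool_rot: [177.0, 1.2, 62.2]
wrist_force: [8.8, -7.4, -5.1]
grip_width: 0.0243
```

servo_tool(dp=[[2, -6, 2], [2, -6, 2], [2, -6, 2]], turn=[[1.5, 0.5, 0], [1.5, 0.5, 0], [1.5, 0.5, 0]])

```text
clock: 8.9
tool_pos: [0.482, 0.0035, 0.0871]
tool_rot: [179.9, -0.1, 62.0]
wrist_force: [4.2, -7.3, 1.4]
grip_width: 0.0237
```

servo_tool(dp=[[0.5, -6, 2], [0, -6, 2], [-0.5, -6, 2]], turn=[[0, 0, -4], [0, 0, -4], [0, 0, -4]])

```text
clock: 9.28
tool_pos: [0.478, 0.005, 0.0866]
tool_rot: [178.3, 0.4, 74.2]
wrist_force: [8.5, -6.5, -0.4]
grip_width: 0.0239
```

```bash
python3 w.py w7
```

```text
[0.478  0.005  0.0866] [178.3   0.4  74.2] [ 8.51 -6.53 -0.42] [  1.2  11.  -33.7  43.8  -0.8 107. ] 9.275
```

View pics/w7.png

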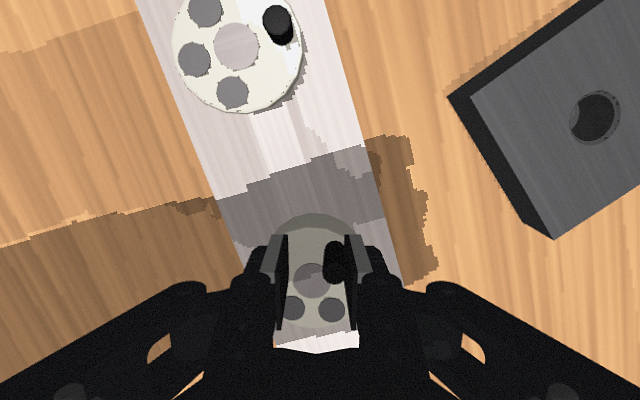

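servo_tool(dp=[[0, 4, 0], [0, 0, -18], [0, 0, -18], [0, 0, -8], [0, 0, 0], [0, 0, 0], [0, 0, 0], [0, 0, 0]], turn=[[0, 0, 0], [0, 0, 0], [0, 0, 0], [1.5, 0, 10], [0, 0, 10], [0, 0, 10], [0, 0, 10], [0, 0, 10]])

```text
clock: 10.32
tool_pos: [0.4827, 0.0068, 0.1357]
tool_rot: [179.8, -0.3, 22.8]
wrist_force: [-1.3, 0.4, 0.3]
grip_width: 0.024
```

```bash
python3 w.py w8
```

```text
[0.4827 0.0068 0.1357] [179.8  -0.3  22.8] [-1.31  0.37  0.28] [ 9.000e-01  9.400e+00 -2.830e+01  5.190e+01 -1.000e-01  1.581e+02] 10.325
```

View pics/w8.png

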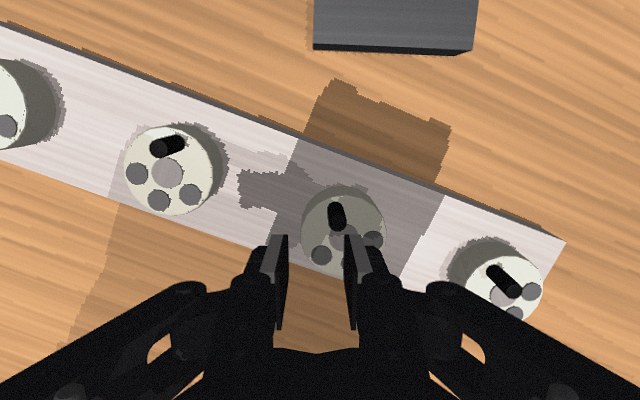

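```bash
python3 - <<'E'
from h import *
import types
c=r.get_calibration("wrist")
o={'tool_pos':np.array([0.4827,0.0068,0.1357]),'tool_rot':[179.8,-.3,22.8]}
S={2:(.4711,.0956),3:(.4747,-.0164),4:(.4783,-.1283)}
for n,px in((2,[(167,172),(137,174),(190,194),(158,200)]),(3,[(340,242),(321,255),(373,240)]),(4,[(503,295),(531,291),(515,313)])):
    w=plane(c,px,.063,o)[:,:2]-S[n]
    print(n,(w*1e3).round(1).tolist(),np.degrees(np.arctan2(w[:,1],w[:,0])).round())
for n,px in((2,(160,148)),(3,(334,208)),(4,(493,272))):
    w=plane(c,[px],.089,o)[:,:2]-S[n];print(n,w*1e3,np.degrees(np.arctan2(w[:,1],w[:,0])))
E
```

```text
2 [[0.1, 1.6], [-8.0, 17.8], [-7.5, -15.0], [-18.5, 1.7]] [  87.  114. -116.  175.]
3 [[-4.6, 2.1], [-17.2, 9.5], [4.4, -16.2]] [156. 151. -75.]
4 [[-1.5, 0.7], [8.1, -15.0], [-10.0, -13.8]] [ 153.  -62. -126.]
2 [[19.60291173  0.33712089]] [0.9852465]
3 [[20.8621494  18.68107073]] [41.84294537]
4 [[17.20402942 33.80280218]] [63.02605586]
```

Hole patterns say rotor 4 is at about 57° and rotor 3 at only about 40°, short of an eighth of a turn. I'll push rotor 3 further in the same direction.

servo_tool(dp=[[0, 0, 0], [0, 0, 0], [-2, 5, 0], [-1, 3, 0], [0, 0, 0]], turn=[[0, 0, -10], [0, 0, -9], [0, 0, 0], [0, 0, 0], [0, 0, 0]])

```text
clock: 11.0
tool_pos: [0.4863, -0.0008, 0.1365]
tool_rot: [179.7, -0.3, 42.3]
wrist_force: [-0.4, 0.2, -0.3]
grip_width: 0.0239
```

```bash
python3 w.py w9
```

```text
[ 0.4863 -0.0008  0.1365] [179.7  -0.3  42.3] [-0.37  0.24 -0.29] [-1.000e-01  9.700e+00 -2.790e+01  5.210e+01 -0.000e+00  1.376e+02] 11.0
```

View pics/w9.png

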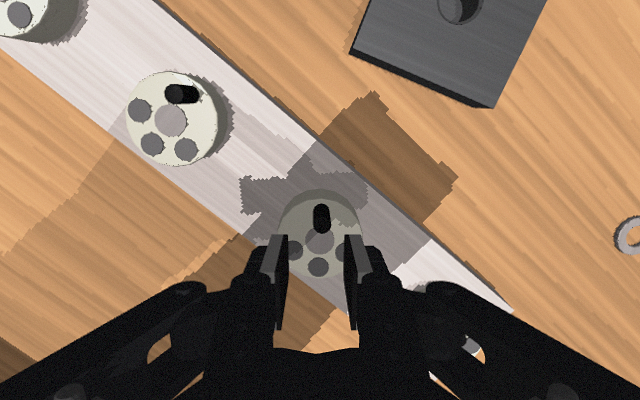

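The knob is at (322,217), in line with the tool's x axis, so rotor 3 is at about 42°. Descending and pushing further.

servo_tool(dp=[[0, 0, 17], [0, 0, 17], [0, 0, 17], [0, -3, 0], [0, -3, 0]], turn=[[0, 0, 0], [0, 0, 0], [0, 0, 0], [0, 0, 0], [0, 0, 0]])

```text
clock: 11.68
tool_pos: [0.4835, 0.0038, 0.0852]
tool_rot: [179.7, -0.3, 42.1]
wrist_force: [0.8, -1.1, 2.0]
grip_width: 0.0241
```

servo_tool(dp=[[0, -4, 1], [-0.5, -6, 1], [-0.5, -6, 1], [-1, -6, 1], [-1, -6, 1]], turn=[[0, 0, 0], [0.5, 0, -4], [0.5, 0, -5], [0.5, 0, -5], [0.5, 0, -5]])

```text
clock: 12.3
tool_pos: [0.4716, 0.0109, 0.0854]
tool_rot: [179.7, 0.1, 61.4]
wrist_force: [6.5, -8.4, -5.1]
grip_width: 0.0238
```

```bash
python3 w.py w10
```

```text
[0.4716 0.0109 0.0854] [1.797e+02 1.000e-01 6.140e+01] [ 6.46 -8.4  -5.09] [  1.5  11.5 -33.3  45.1  -0.2 120.1] 12.3
```

View pics/w10.png

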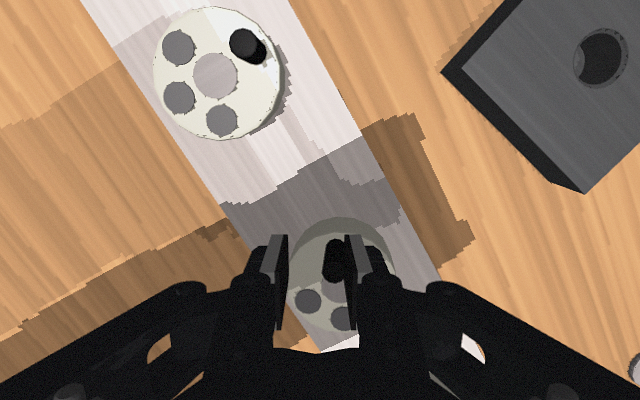

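```bash
python3 - <<'E'
from h import *
c=r.get_calibration("wrist")
o={'tool_pos':np.array([0.4716,0.0109,0.0854]),'tool_rot':[179.7,.1,61.4]}
w=plane(c,[(308,301),(342,318),(336,290)],.063,o)[:,:2]-(.4747,-.0164)
print(w*1e3,np.degrees(np.arctan2(w[:,1],w[:,0])))
E
```

```text
[[-20.9887472    2.93943005]
 [-10.83632221 -13.62428026]
 [ -6.15970158   1.6690948 ]] [ 172.02769769 -128.49763115  164.83863291]
```

Rotor 3 is now at about 60°. Lifting off and going to rotor 2.

servo_tool(dp=[[0, 4, 0], [0, 0, -18], [0, 0, -18], [0, 0, -10], [0, 0, 0], [0, 0, 0], [0, 0, 0], [0, 0, 0]], turn=[[0, 0, 0], [0, 0, 0], [0, 0, 0], [0, 0, 10], [0, 0, 10], [0, 0, 10], [0, 0, 9], [0, 0, 0]])

```text
clock: 13.35
tool_pos: [0.4743, 0.0119, 0.1361]
tool_rot: [180.0, -0.3, 21.5]
wrist_force: [0.2, 0.6, -0.5]
grip_width: 0.0239
```

servo_tool(dp=[[13, -21, 0], [13, -21, 0], [13, -21, 0], [4, -6, 0], [0, 0, 0], [0, 0, 0]], turn=[[0, 0, 0], [0, 0, 0], [0, 0, 0], [0, 0, 0], [0, 0, 0], [0, 0, 0]])

```text
clock: 14.1
tool_pos: [0.4882, 0.0939, 0.137]
tool_rot: [-180.0, -0.3, 22.3]
wrist_force: [0.3, -0.3, 0.4]
grip_width: 0.0238
```

```bash
python3 w.py w11
```

```text
[0.4882 0.0939 0.137 ] [-180.    -0.3   22.3] [ 0.26 -0.28  0.36] [ 1.080e+01  1.080e+01 -2.630e+01  5.260e+01  1.000e-01  1.686e+02] 14.1
```

View pics/w11.png

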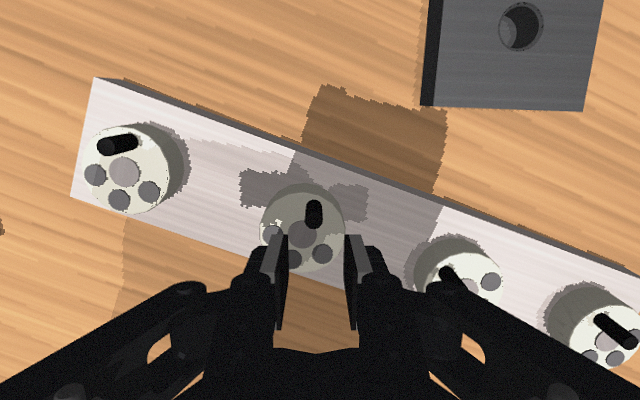

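Knob 2 is centred between the jaws at (313,212). Descending and pushing.

servo_tool(dp=[[1, 0, 17], [1, 0, 17], [0, 0, 18], [0, -2, 0], [0, -3, 0], [0, -3, 0], [-1, -3, 0], [-1, -3, 0]], turn=[[0, 0, 0], [0, 0, 0], [0, 0, 0], [0, 0, 0], [0, 0, 0], [0, 0, -4], [0, 0, -6], [0, 0, -8]])

```text
clock: 15.15
tool_pos: [0.4843, 0.1038, 0.0876]
tool_rot: [179.8, -0.5, 40.6]
wrist_force: [0.3, 0.1, -1.5]
grip_width: 0.0243
```

servo_tool(dp=[[-1, -3, 1], [-1, -3, 1], [-1, -3, 1], [-1, -3, 0], [-1, -3, 0], [-1, -3, 0]], turn=[[0, 0, -7], [0, 0, -7], [0, 0, -7], [0, 0, -7], [0, 0, -7], [0, 0, -7]])

```text
clock: 15.9
tool_pos: [0.4722, 0.1092, 0.0913]
tool_rot: [178.7, -0.3, 84.0]
wrist_force: [1.2, 1.1, -0.5]
grip_width: 0.024
```

```bash
python3 w.py w12
```

```text
[0.4722 0.1092 0.0913] [178.7  -0.3  84. ] [ 1.21  1.12 -0.48] [ 1.310e+01  1.150e+01 -3.240e+01  4.480e+01 -1.000e-01  1.091e+02] 15.9
```

View pics/w12.png

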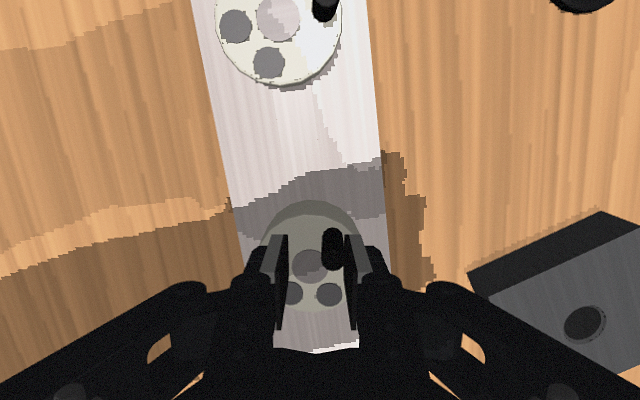

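By its hole pattern rotor 2 is at about 53°, with about 1.5 N, so it runs free. Rotor 1 next.

servo_tool(dp=[[0, 3, 0], [0, 0, -18], [0, 0, -18], [0, 0, -6], [0, 0, 0], [0, 0, 0], [0, 0, 0], [0, 0, 0]], turn=[[0, 0, 0], [0, 0, 0], [1, 0, 0], [0, 0, 10], [0, 0, 10], [0, 0, 10], [0, 0, 10], [0, 0, 10]])

```text
clock: 16.95
tool_pos: [0.4769, 0.1089, 0.1386]
tool_rot: [-180.0, -0.6, 31.7]
wrist_force: [-0.2, -0.0, -0.5]
grip_width: 0.0238
```

servo_tool(dp=[[17, -23, 0], [17, -23, 0], [17, -23, 0], [6, -8, 0], [0, 0, 0], [0, 0, 0]], turn=[[0, 0, 0], [0, 0, 0], [0, 0, 0], [0, 0, 0], [0, 0, 0], [0, 0, 0]])

```text
clock: 17.7
tool_pos: [0.487, 0.2055, 0.1408]
tool_rot: [179.9, -0.7, 30.9]
wrist_force: [-0.4, 0.2, 0.1]
grip_width: 0.0239
```

```bash
python3 w.py w13
```

```text
[0.487  0.2055 0.1408] [179.9  -0.7  30.9] [-0.38  0.23  0.13] [ 22.9  13.5 -22.4  53.4   0.  172. ] 17.7
```

View pics/w13.png

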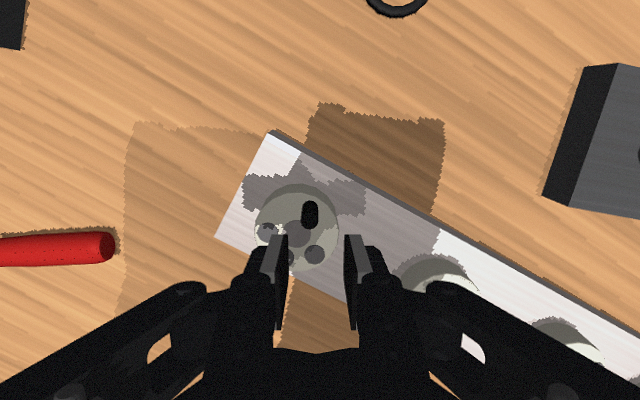

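Knob 1 at (310,213) sits slightly left in the gap, so I'll shift 2 mm while descending.

servo_tool(dp=[[0, -2, 18], [0, 0, 18], [0, 0, 20], [0, -2, 0], [0, -3, 0], [0, -3, 0], [-1, -3, 0], [-1, -3, 0]], turn=[[0, 0, 0], [0, 0, 0], [0, 0, 0], [0, 0, 0], [0, 0, 0], [0, 0, -4], [0, 0, -6], [0, 0, -6]])

```text
clock: 18.75
tool_pos: [0.4793, 0.215, 0.0879]
tool_rot: [179.6, -0.9, 47.0]
wrist_force: [0.9, -0.5, -0.4]
grip_width: 0.0233
```

servo_tool(dp=[[-0.5, -3, 1], [-0.5, -3, 1], [-1, -3, 1], [-1, -3, 1], [-1, -3, 0], [-1, -3, 0]], turn=[[0, 0, -6], [0, 0, -6], [0, 0, -6], [0, 0, -6], [0, 0, -6], [0, 0, -6]])

```text
clock: 19.5
tool_pos: [0.4681, 0.2209, 0.0914]
tool_rot: [178.3, -0.7, 84.1]
wrist_force: [1.7, -0.1, -0.9]
grip_width: 0.0241
```

```bash
python3 w.py w14
```

```text
[0.4681 0.2209 0.0914] [178.3  -0.7  84.1] [ 1.73 -0.08 -0.93] [ 25.4  14.3 -28.7  45.1  -0.3 121.3] 19.5
```

View pics/w14.png

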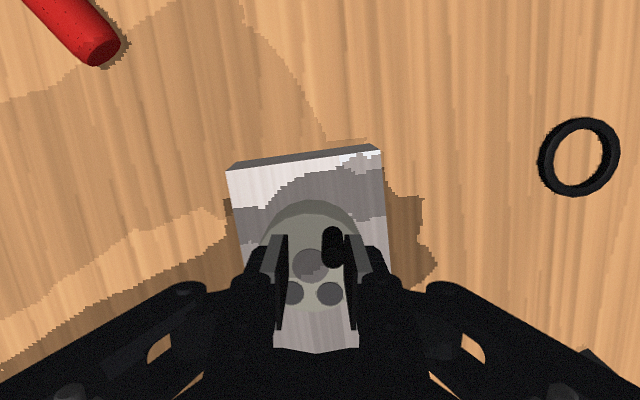

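Rotor 1 is at about 53° with about 1.7 N, so it runs free. Rotor 3 is the dragging one. Lifting, opening and moving over it.

servo_tool(dp=[[0, 3, 0], [0, 0, -20], [0, 0, -20], [0, 0, -20], [-20, 1, 0], [-40, 1, 0], [-50, 1, 0], [-50, 1, 0]], turn=[[0, 0, 0], [0.8, -0.4, 0], [0.8, -0.3, 0], [0, 0, 0], [0, 0, -2], [0, 0, -2], [0, 0, 0], [0, 0, 0]])

```text
clock: 20.55
tool_pos: [0.4682, 0.0596, 0.1575]
tool_rot: [179.6, -0.2, 87.9]
wrist_force: [1.1, -0.6, 0.8]
grip_width: 0.0238
```

servo_tool(dp=[[-35, 0, 0], [-15, 0, 0], [0, 0, 0], [0, 0, 0]], turn=[[0, 0, 0], [0, 0, 0], [0, 0, 0], [0, 0, 0]], claw=1)

```text
clock: 21.05
tool_pos: [0.4669, 0.0064, 0.1588]
tool_rot: [179.5, -0.2, 87.4]
wrist_force: [-0.1, -0.1, 0.2]
grip_width: 0.0852
```

```bash
python3 w.py w15
```

```text
[0.4669 0.0064 0.1588] [179.5  -0.2  87.4] [-0.06 -0.07  0.15] [  0.7   6.4 -28.5  54.6   0.2  93.2] 21.05
```

View pics/w15.png

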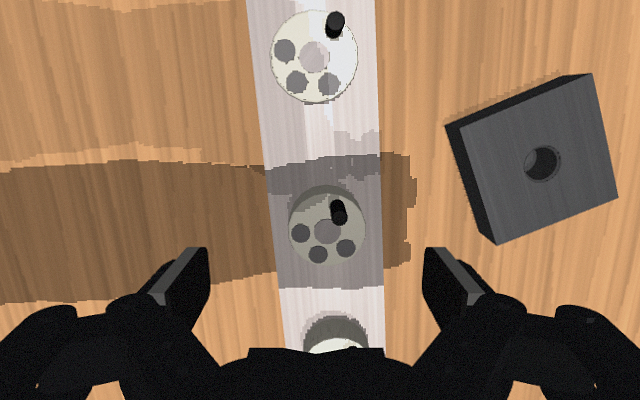

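```bash
python3 - <<'E'
from h import *
c=r.get_calibration("wrist")
o={'tool_pos':np.array([0.4669,.0064,.1588]),'tool_rot':[179.5,-.2,87.4]}
print(plane(c,[(327,231),(314,57)],.063,o),plane(c,[(542.5,163)],.032,o))
p=cv2.imread("pics/w15.png");g=cv2.cvtColor(p,cv2.COLOR_BGR2HSV)
m=((g[...,2]<110)&(g[...,1]<80)).astype(np.uint8)*255
m[:,:440]=0;m[250:]=0
for k in cv2.findContours(m,0,2)[0]:
    if cv2.contourArea(k)>3000: print(cv2.approxPolyDP(k,6,True)[:,0].tolist())
# top face corners
print(plane(c,[(459,127),(592,73),(618,198),(497,245)],.032,o))
E
```

```text
[[ 0.47439572 -0.0151299   0.063     ]
 [ 0.47089133  0.09680011  0.063     ]] [[0.63863685 0.01868797 0.032     ]]
[[591, 73], [558, 77], [445, 125], [479, 231], [496, 244], [617, 197]]
[[ 0.57369538  0.04803715  0.032     ]
 [ 0.66785884  0.08216466  0.032     ]
 [ 0.70275485 -0.01175756  0.032     ]
 [ 0.60944141 -0.0458175   0.032     ]]
```

servo_tool(dp=[[-12, 5, 0], [-9, 3, 10], [0, 0, 20], [0, 0, 20], [0, 0, 10], [0, 0, 0]], turn=[[0, 0, 0], [0, 0, -2], [0, 0, 0], [0, 0, 0], [0, 0, 0], [0, 0, 0]], newtons=40)

```text
clock: 21.85
tool_pos: [0.4775, -0.0142, 0.0976]
tool_rot: [179.4, -0.2, 89.8]
wrist_force: [-0.5, 0.3, -0.3]
grip_width: 0.0854
```

servo_tool(dp=[[-1, -2, 10], [-1, -1, 14], [0, 0, 14], [0, 0, 9], [0, 0, 0]], turn=[[0.5, 0, 0], [0, 0, 0], [0, 0, 0], [0, 0, 0], [0, 0, 0]])

```text
clock: 22.48
tool_pos: [0.4753, -0.0162, 0.0482]
tool_rot: [179.8, -0.2, 89.9]
wrist_force: [-0.2, -0.7, 0.5]
grip_width: 0.0856
```

```bash
python3 w.py w16
```

```text
[ 0.4753 -0.0162  0.0482] [179.8  -0.2  89.9] [-0.19 -0.73  0.46] [ -2.1  14.6 -35.1  40.1   0.2  88.1] 22.475
```

View pics/w16.png

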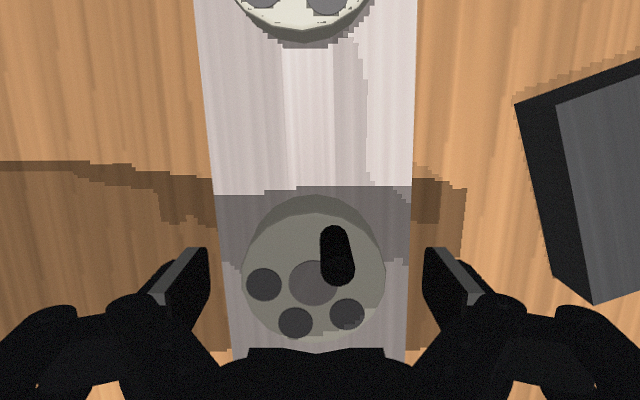

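The jaws straddle the disc, whose hub is at (313,283), symmetrically. Closing at 40 N.

servo_tool(dp=[[0, 0, 0], [0, 0, 0], [0, 0, 0], [0, 0, 0], [0, 0, 0]], turn=[[0, 0, 0], [0, 0, 0], [0, 0, 0], [0, 0, 0], [0, 0, 0]], claw=0.5, newtons=40)

```text
clock: 23.15
tool_pos: [0.4752, -0.0162, 0.0496]
tool_rot: [179.8, -0.1, 89.9]
wrist_force: [-0.6, -0.9, -1.1]
grip_width: 0.0524
```

servo_tool(dp=[[0, 0, -8], [0, 0, -10], [0, 0, -12], [0, 0, -14], [0, 0, -14], [0, 0, -8], [0, 0, 0]], turn=[[0, 0, 0], [0, 0, 0], [0, 0, 0], [0, 0, 0], [0, 0, 0], [0, 0, 0], [0, 0, 0]])

```text
clock: 24.02
tool_pos: [0.476, -0.0164, 0.1216]
tool_rot: [179.7, -0.1, 89.9]
wrist_force: [0.7, 0.1, -2.7]
grip_width: 0.0528
```

```bash
python3 w.py w17
```

```text
[ 0.476  -0.0164  0.1216] [ 1.797e+02 -1.000e-01  8.990e+01] [ 0.69  0.13 -2.69] [ -2.1   9.5 -30.2  49.9   0.2  88.1] 24.025
```

View pics/w17.png

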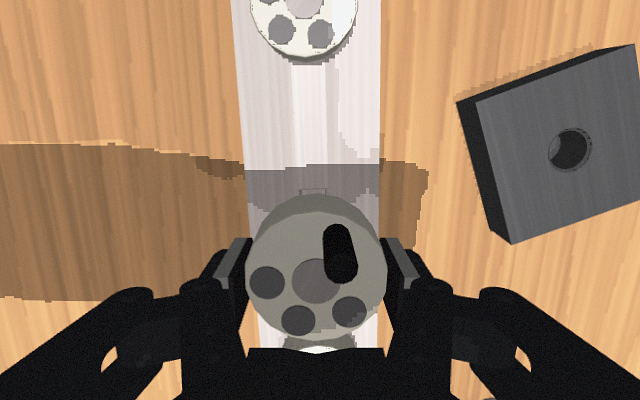

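The rotor is held level and clear of the rack, carrying about 2.7 N. Moving toward the stand.

servo_tool(dp=[[5, 18, 0], [6, 32, 0], [7, 34, 0], [7, 34, 0], [6, 20, 0], [0, 6, 0], [0, 0, 0], [0, 0, 0]], turn=[[0, 0, 0], [0, 0, 0], [0, 0, 0], [0, 0, 0], [0, 0, 0], [0, 0, 0], [0, 0, 0], [0, 0, 0]])

```text
clock: 25.08
tool_pos: [0.6181, 0.0145, 0.1154]
tool_rot: [-179.6, -0.1, 89.8]
wrist_force: [0.2, -1.1, -2.8]
grip_width: 0.0526
```

```bash
python3 w.py w18; python3 - <<'E'
from h import *
for n in("scene","top"):
    p,d=r.snapshot(n);cv2.imwrite(f"pics/{n}1.png",p)
    a=(slice(150,310),slice(200,360)) if n=="scene" else (slice(110,260),slice(290,490))
    cv2.imwrite(f"pics/{n}1c.png",cv2.resize(p[a],None,fx=3.5,fy=3.5,interpolation=cv2.INTER_CUBIC))
E
```

```text
[0.6181 0.0145 0.1154] [-1.796e+02 -1.000e-01  8.980e+01] [ 0.19 -1.05 -2.84] [  1.3  24.5 -10.4  55.5   0.1  91.5] 25.075
```

View pics/w18.png

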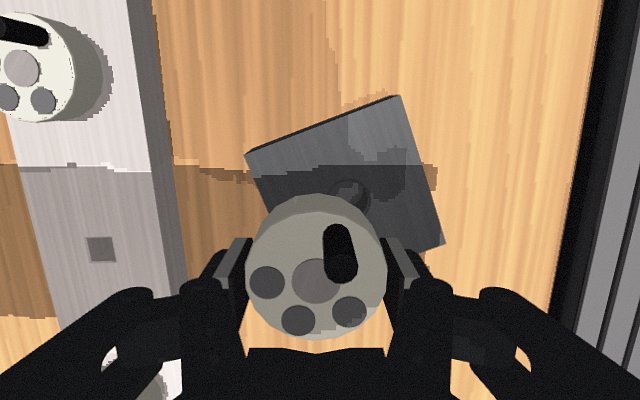

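View pics/scene1c.png

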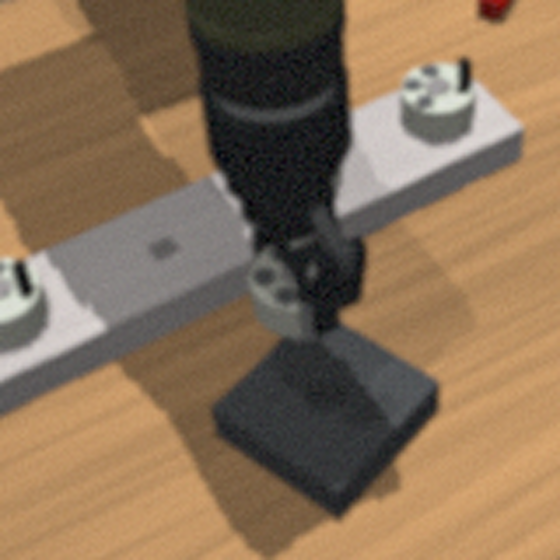

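```bash
python3 - <<'E'
from h import *
c=r.get_calibration("wrist")
o={'tool_pos':np.array([0.6181,.0145,.1154]),'tool_rot':[-179.6,-.1,89.8]}
w=plane(c,[(246,154),(400,96),(445,243),(101,249.5),(348,197)],.032,o);print(w)
print('centre',(w[0]+w[2])/2)
ct=r.get_calibration("top")
print('hub', plane(c,[(316,281)],.063+.1154-.0496,o))
E
python3 -c "
import cv2
p=cv2.imread('pics/w18.png');cv2.imwrite('pics/w18c.png',cv2.resize(p[80:270,230:460],None,fx=3.2,fy=3.2,interpolation=2))"
```

```text
[[ 0.57516168  0.04797525  0.032     ]
 [ 0.66709447  0.08176983  0.032     ]
 [ 0.70159125 -0.01069929  0.032     ]
 [ 0.47476554 -0.01511636  0.032     ]
 [ 0.63777583  0.02059403  0.032     ]]
centre [0.63837646 0.01863798 0.032     ]
hub [[0.61819766 0.01524051 0.1288    ]]
```

View pics/w18c.png

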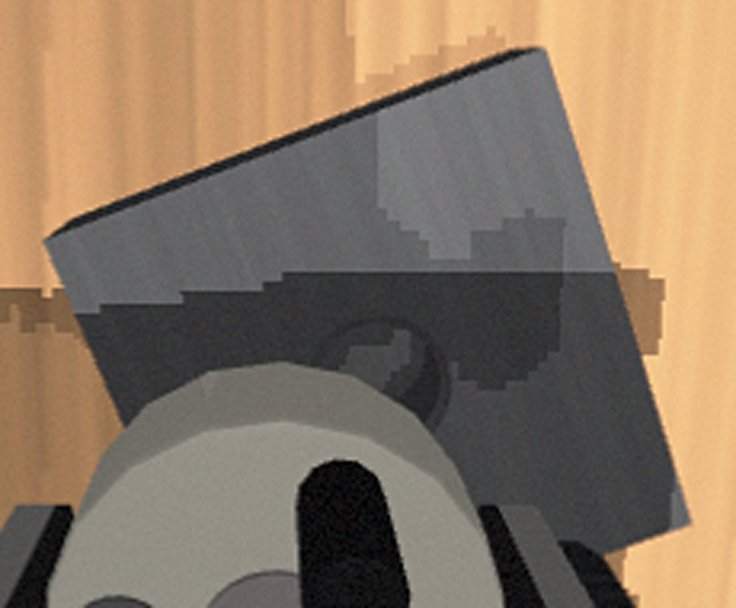

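View pics/top1c.png

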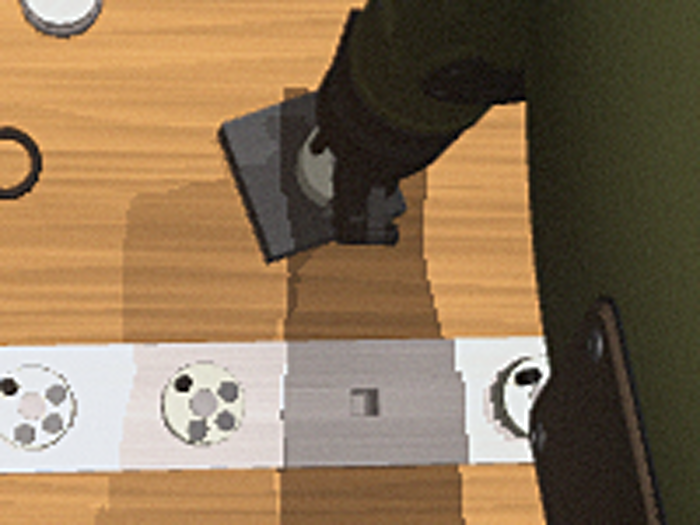

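Both wrist views put the hole at about (0.638, 0.0185), and the held rotor's axis is within 1 mm of the TCP. The top view shows rotors 1 and 2 standing turned and socket 3 empty. Centring over the hole.

servo_tool(dp=[[2, 9, 0], [1, 7, 0], [0, 2, 0], [0, 0, 0], [0, 0, 0]], turn=[[-0.4, 0, 0], [0, 0, 0], [0, 0, 0], [0, 0, 0], [0, 0, 0]])

```text
clock: 25.85
tool_pos: [0.6379, 0.0176, 0.1164]
tool_rot: [179.8, -0.1, 89.8]
wrist_force: [0.3, 1.0, -2.5]
grip_width: 0.0528
```

servo_tool(dp=[[0, 0, 10], [0, 0, 12], [0, 0, 10], [0, 0, 3], [0, 0, 0]], turn=[[0, 0, 0], [0, 0, 0], [0, 0, 0], [0, 0, 0], [0, 0, 0]])

```text
clock: 26.48
tool_pos: [0.6367, 0.0175, 0.0776]
tool_rot: [180.0, -0.1, 89.8]
wrist_force: [0.1, 1.0, -2.2]
grip_width: 0.053
```

```bash
python3 - <<'E'
from h import *
for n in("scene",):
    p,d=r.snapshot(n)
    cv2.imwrite(f"pics/scene2c.png",cv2.resize(p[190:310,240:350],None,fx=5,fy=5,interpolation=cv2.INTER_CUBIC))
E
```

```text
(no output)
```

View pics/scene2c.png

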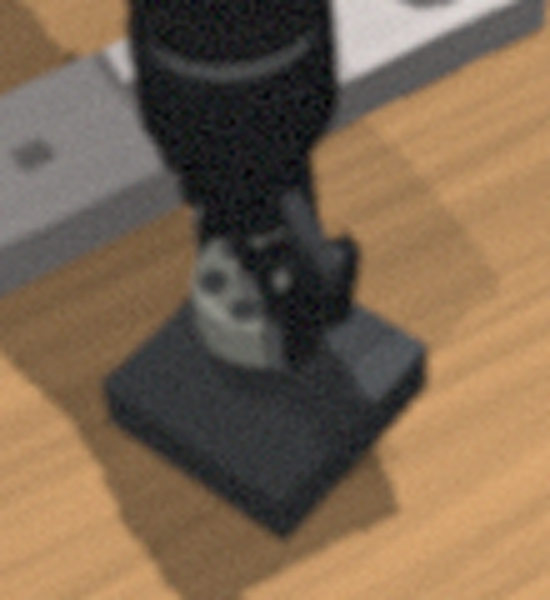

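The scene view shows the rotor just above the stand with its stub tip about at the mouth. Entering slowly.

servo_tool(dp=[[0, 1, 2], [0, 0, 4], [0, 0, 4]], turn=[[0, 0, 0], [0, 0, 0], [0, 0, 0]])

```text
clock: 26.9
tool_pos: [0.639, 0.0176, 0.0685]
tool_rot: [179.8, -0.1, 89.8]
wrist_force: [-0.3, -0.7, -3.3]
grip_width: 0.0528
```

servo_tool(dp=[[0, -0.5, 4], [0, 0, 4], [0, 0, 4]], turn=[[0, 0, 0], [0, 0, 0], [0, 0, 0]])

```text
clock: 27.28
tool_pos: [0.6383, 0.0176, 0.0556]
tool_rot: [179.8, -0.1, 89.8]
wrist_force: [0.1, 0.8, -1.9]
grip_width: 0.0525
```

servo_tool(dp=[[0, 0, 2], [0, 0, 2], [0, 0, 0]], turn=[[0, 0, 0], [0, 0, 0], [0, 0, 0]])

```text
clock: 27.65
tool_pos: [0.638, 0.0177, 0.0508]
tool_rot: [179.9, -0.1, 89.8]
wrist_force: [-0.2, 1.1, -1.7]
grip_width: 0.0527
```

servo_tool(dp=[[0, 0, 1], [0, 0, 1], [0, 0, 0.5]], turn=[[0, 0, 0], [0, 0, 0], [0, 0, 0]])

```text
clock: 28.02
tool_pos: [0.6382, 0.0176, 0.0496]
tool_rot: [179.8, -0.1, 89.8]
wrist_force: [-2.4, 0.0, 4.1]
grip_width: 0.0528
```

Force rose to +4 N at z 0.0496, exactly the seated height. Releasing.

servo_tool(dp=[[0, 0, 0], [0, 0, 0], [0, 0, 0], [0, 0, 0]], turn=[[0, 0, 0], [0, 0, 0], [0, 0, 0], [0, 0, 0]], claw=1)

```text
clock: 28.52
tool_pos: [0.6394, 0.0177, 0.05]
tool_rot: [179.7, -0.1, 89.8]
wrist_force: [-0.3, 0.3, 0.4]
grip_width: 0.0853
```

servo_tool(dp=[[0, 0, -10], [0, 0, -20], [0, 0, -25], [0, 0, -30], [0, 0, -25], [0, 0, 0]], turn=[[0, 0, 0], [0, 0, 0], [0, 0, 0], [0, 0, 0], [0, 0, 0], [0, 0, 0]])

```text
clock: 29.28
tool_pos: [0.6392, 0.0175, 0.1664]
tool_rot: [179.6, -0.1, 89.8]
wrist_force: [0.0, 0.3, -0.5]
grip_width: 0.0852
```

```bash
python3 w.py w20; python3 - <<'E'
from h import *
p,d=r.snapshot("scene")
cv2.imwrite(f"pics/scene3c.png",cv2.resize(p[150:310,160:370],None,fx=3.6,fy=3.6,interpolation=cv2.INTER_CUBIC))
E
```

```text
[0.6392 0.0175 0.1664] [ 1.796e+02 -1.000e-01  8.980e+01] [ 0.01  0.33 -0.45] [ 1.5 24.  -4.2 61.5  0.1 91.7] 29.275
```

View pics/w20.png

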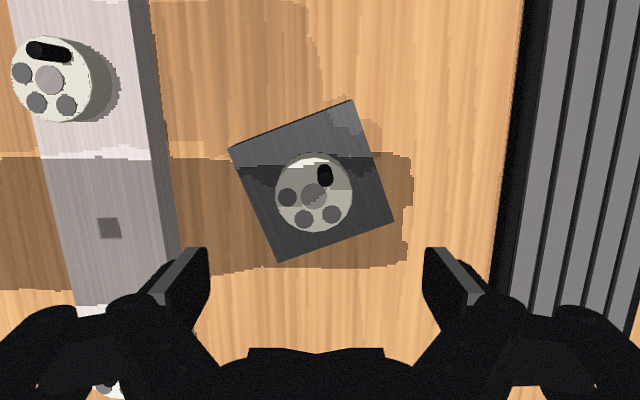

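View pics/scene3c.png

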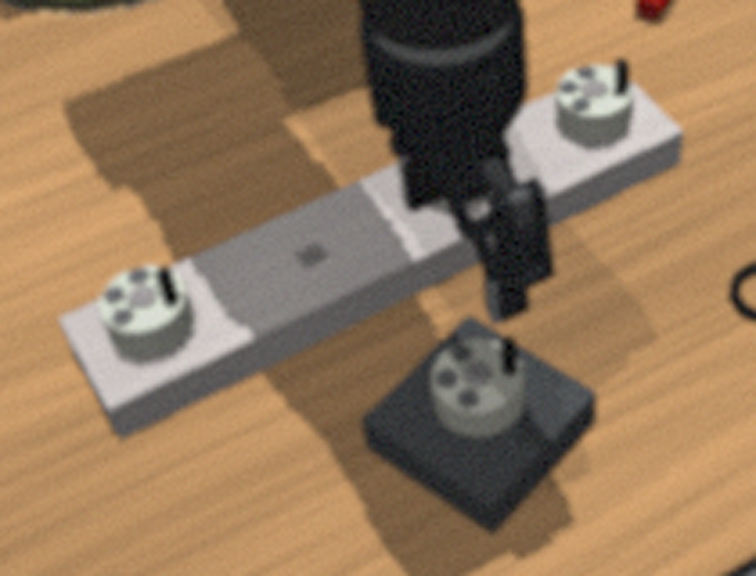

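```bash
python3 - <<'E'
from h import *
c=r.get_calibration("wrist");o=r.get_obs()
w=plane(c,[(228,148),(351,99),(394,221),(278,263)],.032,o);print('stand',w.mean(0),'hub',plane(c,[(313.5,196)],.063,o))
p,d=r.snapshot("wrist")
Rm,O=pose(c,o)
for u in((313,196),(290,172),(300,165),(345,190),(288,197),(332,214),(304,219)):
    od,dr=ray(c,[u],o);print(u,(od+dr[0]*d[u[1],u[0]]).round(4))
E
```

```text
stand [0.63583389 0.01917469 0.032     ] hub [[0.63643883 0.01952137 0.063     ]]
(313, 196) [0.6361 0.02   0.0647]
(290, 172) [0.6208 0.0359 0.0619]
(300, 165) [0.6276 0.0409 0.0631]
(345, 190) [0.6576 0.0238 0.0637]
(288, 197) [0.6193 0.0195 0.0651]
(332, 214) [0.649  0.0073 0.0649]
(304, 219) [0.6298 0.0035 0.0641]
```

The rotor is centred within about 1 mm, its disc top reads about 0.064 m against 0.063 expected, and it stands level. Handing in.

```bash
python3 -c "
from bench import r
print(r.close_job())"
```

```text
the job is handed in; nothing more can be done
None
```

I found the dragging rotor in socket 3 and set it in the round hole of the repair stand nearest the robot. The job is handed in after about 29 s of the 67 s allowed; no verdict is reported.

- **Feeling the rotors:** I pushed all four knobs counter-clockwise while they stood in the rack. Rotors 1, 2 and 4 turned about 53–57° at about 1–2 N. Rotor 3 needed about 10 N.
- **Last checks:** The wrist view puts the rotor's axis within about 1 mm of the stand's centre. Its disc top is level at about 0.064 m (0.063 expected). The force and height at contact also fit a full seating. The gripper is open and clear.
- **The rest of the scene:** In the last pictures, rotors 1 and 4 stand in their sockets. Rotor 2 was last seen whole in its socket just before placing. I saw nothing else disturbed, though I took no final full view.
- **What didn't go to plan:**
  - Rotor 3's first push stopped at about 42°, so I pushed it again the same way to about 60°.
  - Lowering over rotor 4, the tool overshot and may have touched its knob lightly (about 1.5 N) from the other side before the proper push.
  - Early camera estimates of the hole differed by up to 3 mm. I went by the wrist view, and the rotor went in without catching.

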